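Put the delivered samples away

TASK

Fold both flaps of the delivery carton right back and leave them so. Use the spatula's blade to lever up the stiff lid of the storage case, swing the lid up, stand every bottle from the carton upright on the floor of the case (set them down, do not drop them in), and shut the lid fully again. Lay the spatula back flat on the green mat, and leave the other things on the bench where they are.

Things in the scene. Friction and masses are not known exactly. Their poses are not given: they have to be found in the camera images.
- case: white storage case, fixed, 137 (its x) x 212 (its y) x 102 mm high, open on top under its lid. Walls and floor 6 mm thick. Origin at the centre of its underside; its -x face is the front, roughly towards the robot; z up. Upper face of the floor 6 mm above the bench; inside 125 x 200 mm. The front wall is 93 mm high over its middle 100 mm (102 mm elsewhere), which leaves a slot 100 mm wide and 9 mm high under the shut lid
- lid (a joint): blue lid of the case (rad): 0 shut, grows as it opens, stops at 1.9. Flat plate 137 x 212 x 8 mm, flush with the case all round and without handle, 0.25 kg; the hinge line runs along the case's y at 68.5 mm behind the case's centre (its +x) and 102 mm above the bench, level with the lid's underside when shut. The hinge is stiff (about 3 N up at the front edge raises the lid, a light push brings it down) and the lid stays at any angle where it is left
- slot (a point): middle of the mouth of the pry slot, on the case's front face, 97.5 mm above the bench (mid-height of the slot, between 93 and 102 mm); axes as the case's
- lid_edge (a point): middle of the lid's free (front) edge, mid-thickness, 137 mm from the hinge line; moves with the lid
- carton: cardboard carton, fixed, 136 (its x) x 212 (its y) x 110 mm high, open on top between two flaps, walls and floor 4 mm. Origin at the centre of its underside, z up. The bottles stand in a row along its y, about 64 mm apart
- flap_near (a joint): flap hinged along the carton's top rim on its -x side (66 mm from the centre, 110 mm above the bench): 50 mm wide, 204 mm long, 3 mm thick; rad, 0 lying level inwards, 1.57 upright, stops at 2.6 folded outwards. Starts ajar at 0.7 to 1.05; light stiff hinge (well under 1 N), stays where it is left
- flap_far (a joint): the same on the carton's +x side. Between the free edges of the two flaps at the start is a gap of 55 mm or more; a flap pushed squarely outwards on its free edge can bind, so lift the edge as it is swung
- flap_near_edge (a point): middle of the near flap's free edge
- flap_far_edge (a point): middle of the far flap's free edge
- mat: green mat, fixed, 250 (x) x 130 (y) x 3 mm thick, origin at the centre of its underside
- spatula: pry spatula lying on the mat, blade pointing away from the robot (its +x), 180 mm long, 70 g. Red handle from x = -85 to +25 mm, 16 mm wide (y), 18 mm high, its underside at z = 0; steel blade from x = 25 to the tip at 95 mm, 24 mm wide and 3 mm thick, its underside also at z = 0. Origin on the underside, close to the centre of mass (within 20 mm): a good place to grip is the handle there, across y
- bottle1: amber glass bottle, yellow cap, 50 mm across, 95 mm high, 0.11 to 0.2 kg; the screw cap is 40 mm across and takes up the top 29 mm (from 66 to 95 mm above the underside), and is what to grip (a bottle held by the cap may swing a little between the fingers; set it upright again before lowering). Origin at the centre of its underside, z up. Starts standing inside the carton; may be absent
- bottle2: amber glass bottle, blue cap, 50 mm across, 95 mm high, 0.11 to 0.2 kg; the screw cap is 40 mm across and takes up the top 29 mm (from 66 to 95 mm above the underside), and is what to grip (a bottle held by the cap may swing a little between the fingers; set it upright again before lowering). Origin at the centre of its underside, z up. Starts standing inside the carton; may be absent
- bottle3: amber glass bottle, yellow cap, 50 mm across, 95 mm high, 0.11 to 0.2 kg; the screw cap is 40 mm across and takes up the top 29 mm (from 66 to 95 mm above the underside), and is what to grip (a bottle held by the cap may swing a little between the fingers; set it upright again before lowering). Origin at the centre of its underside, z up. Starts standing inside the carton; may be absent
- spare1: amber bottle like the others, blue cap, standing on the bench (bystander)
- spare2: amber bottle like the others, yellow cap, standing on the bench (bystander)
- spare3: amber bottle like the others, blue cap, standing on the bench (bystander)
- beaker: glass beaker, 68 mm across, 85 mm high (bystander)
- tipbox: orange box 85 x 120 x 50 mm (bystander)
- jar: closed jar, 70 mm across, 90 mm high (bystander)
Things that resemble listed ones, but are neither listed nor needed, are in the scene too. Of the things like the spatula, leave any that is blue; of the rest the smaller one is meant.

How it is judged:
On the way, in this order (a step that is already met when the one before it is completed fails the run):
1. the shut lid is levered up by the spatula's blade (value of joint lid between 0.05 and 0.5 rad and contact force between spatula and lid above 0.3 N and contact force between the fingers and lid below 0.5 N), for 0.05 s.
2. every bottle stands in the open case (value of joint lid above 0.8 rad and x of bottle1 in the frame of case between -0.063 and 0.063 m and y of bottle1 in the frame of case between -0.1 and 0.1 m and z of bottle1 in the frame of case between 0 and 0.016 m and angle between each of bottle1, bottle2, bottle3's own z axis and vertical below 0.15 rad and x of bottle2 in the frame of case between -0.063 and 0.063 m and y of bottle2 in the frame of case between -0.1 and 0.1 m and z of bottle2 in the frame of case between 0 and 0.016 m and x of bottle3 in the frame of case between -0.063 and 0.063 m and y of bottle3 in the frame of case between -0.1 and 0.1 m and z of bottle3 in the frame of case between 0 and 0.016 m), for 0.2 s.
At the end, for the whole second after the job is handed in: Every bottle present stands upright (within 0.15 rad) on the floor of the case; the lid is shut (below 0.05 rad); both carton flaps are folded back beyond 1.8 rad; the spatula lies flat with its origin over the mat; all at rest (x of bottle1 in the frame of case between -0.063 and 0.063 m and y of bottle1 in the frame of case between -0.1 and 0.1 m and z of bottle1 in the frame of case between 0 and 0.016 m and angle between each of bottle1, bottle2, bottle3, spatula's own z axis and vertical below 0.15 rad and x of bottle2 in the frame of case between -0.063 and 0.063 m and y of bottle2 in the frame of case between -0.1 and 0.1 m and z of bottle2 in the frame of case between 0 and 0.016 m and x of bottle3 in the frame of case between -0.063 and 0.063 m and y of bottle3 in the frame of case between -0.1 and 0.1 m and z of bottle3 in the frame of case between 0 and 0.016 m and value of joint lid below 0.05 rad and value of joint each of flap_near, flap_far above 1.8 rad and x of spatula in the frame of mat between -0.125 and 0.125 m and y of spatula in the frame of mat between -0.065 and 0.065 m and height (world z) of spatula below 0.02 m and linear speed of each of spatula, bottle1, bottle2, bottle3 below 0.03 m/s); the robot touches nothing.
It fails at once if another thing on the bench is moved more than 4 cm or tipped (distance of any of spare1, spare2, spare3, beaker, tipbox, jar from where it was at the start of the episode above 0.04 m or angle between any of spare1, spare2, spare3, beaker, tipbox, jar's own z axis and vertical above 0.5 rad).
It fails at once if a bottle is let go more than 3 cm above the floor of the case ((z of bottle1 in the frame of case between 0.04 and 0.25 m and horizontal distance between bottle1 and case below 0.11 m and contact force between the fingers and bottle1 below 0.02 N) or (z of bottle2 in the frame of case between 0.04 and 0.25 m and horizontal distance between bottle2 and case below 0.11 m and contact force between the fingers and bottle2 below 0.02 N) or (z of bottle3 in the frame of case between 0.04 and 0.25 m and horizontal distance between bottle3 and case below 0.11 m and contact force between the fingers and bottle3 below 0.02 N)).
Of bottle1, bottle2, bottle3 only 2 to 3 are there at a start; the rules pass over those that are not, and their reading is None.
At some moment in a run one of spatula may be knocked a few centimetres aside while the robot is not near it.
It also fails if it takes over 210 s, if anything falls off the work surface, if the arm or the gripper's body presses on something with over 40 N, if the wrist force passes 120 N, or if a joint passes its speed limit or range.

ROBOT

A 6-joint arm with a two-finger parallel gripper is mounted at the origin on the work surface. World frame = base frame: x ahead of the robot, y to its left, z up, the work surface at z = 0. Lengths are in m, angles in rad, forces in N, time in s.
With the tool pointing down it reaches from about 0.425 to 0.95 m from the base axis. Payload 14.7 kg.
Tool frame: the origin (TCP) lies between the finger pads; the fingertips stand 17 mm ahead of it and the grasp point (between the pads) lies 2 mm behind it; z points along the fingers, y is the line along which they close (so a half turn about z gives the same grasp; the last joint's range is limited). The gripper opens to 85 mm and grips with 20 to 120 N. Pads are 22 mm wide; open, the fingers measure 114 mm over their backs; the gripper's body (76 mm by 85 mm) begins 54 mm behind the grasp point. The pads swing forward as they close: fully open they stand 13 mm farther back than shut.
Start: joints at [1.131, 0.48, 1.596, -0, 1.065, -0.047], TCP at [0.249, 0.601, 0.248] pointing down, gripper open.
Joint ranges: [-2.75, 2.75], [-0.82, 2.05], [0.23, 2.67], [-1.56, 4.7], [0.09, 2.69], [-2.92, 2.92]. Speed limits (rad/s): [1.89, 1.89, 2.39, 3.01, 3.01, 3.01].

INTERFACE

Orientations are given as a rotation vector (axis times angle).
In Python, from cell import status, grab_frame, order gives the robot as it stands. The module is installed in compiled form; this text tells all that it offers.
- The arm moves only by the tool arm_command, never from a script. Its argument "moves" is a list of rows, each a list of 7 numbers: the shift along the world's x, y, z in cm, then the turn, a rotation vector about the world's x, y, z in rad, then the finger opening in cm, from 0 to 8.54. A call has 1 to 10 rows; each row shifts and turns the commanded pose from where the row before left it; what a row does not reach is not made up. A row lasts 1/8 s, in which the tool goes at most 62.5 mm and 10.7 degrees, less where a joint would pass 70% of its speed; a pose out of reach is approached as far as the arm can. A call is refused whole if a number of a shift passes 6.25 or a number of a turn 0.188, either way. A call with a gripper value outside its range is refused whole. The fingers move at their own pace and stop on an object; "force" is the grip in N (left out, the last holds). Time passes only in rows, so rows that do not move let the fingers close. It gives the time, the measured TCP pose, the force, the opening and the grip force at its end, in the units of the state.
- status.state(): the state, without advancing time (a new reading comes with each control period).
- grab_frame(name): name is "scene" or "top"; returns a dict with "color" (480x640x3 uint8, red, green, blue), "mtx" (3x3 intrinsics, pixels), "R" (3x3) and "t" (3): a world point X has camera coordinates R X + t. Camera axes: x right, y down, z forward; pixel columns grow to the right and rows downward; lengths in m; the calibration is good to about 2 mm. A picture is of the moment at which its call begins. There is no depth.
- order.job_done(): hands the job in; it is judged then, once.
The state is a dict: "clock": time; "joint_pos": joint angles; "qvel": joint speeds; "tau": joint torques, N m; "eef_pos": TCP position; "tool_rot": TCP orientation; "force": force on the tool from outside, world axes, zero at the start; "ft_torque": the same for the moment, N m; "opening": finger opening in m; "grip_force": force on a finger pad.
Only numpy, scipy, OpenCV 4.12 (cv2) and the standard library are available. Lean on these libraries where they do the work, as an engineer would, in place of code of your own. Each camera call takes 0.05 s, during which the arm holds its last target. There are 200 camera calls.

## Working session

There is one attempt and no reset: what is moved stays moved. The work goes in short steps, Python scripts to look and compute and a tool call to move; the robot and the scene stay as the last step left them, time stands still between calls to the robot, and variables do not carry over. Pictures are saved under pics/ and viewed, at most 14 in all, crops included, and the job is handed in when it is done.

Besides the shell and the picture viewer there is one more tool, called after "Call:" as name(argument=value, ...) on one line, values as JSON. arm_command: Moves the arm, as the interface text tells. Its arguments: {"type":"object","properties":{"moves":{"type":"array","items":{"type":"array","items":{"type":"number"}}},"force":{"type":"number"}},"required":["moves"]}

```bash
mkdir -p pics; cat > h.py <<'E'
import numpy as np, cv2
from cell import status, grab_frame, order
def save(name,fn,crop=None,scale=1):
    f=grab_frame(name); im=f["color"][:,:,::-1]
    np.savez(f"pics/{name}.npz",**f)
    if crop: x0,y0,x1,y1=crop; im=im[y0:y1,x0:x1]
    if scale!=1: im=cv2.resize(im,None,fx=scale,fy=scale,interpolation=cv2.INTER_CUBIC)
    cv2.imwrite("pics/"+fn,im); return f
def cam(name): return np.load(f"pics/{name}.npz")
def px2w(f,u,v,z):
    R,t=f["R"],f["t"]; d=R.T@np.linalg.solve(f["mtx"],[u,v,1.]); c=-R.T@t
    return c+d*(z-c[2])/d[2]
def w2px(f,X):
    p=f["mtx"]@(f["R"]@np.array(X,float)+f["t"]); return p[:2]/p[2]
E
python3 -c "
from h import *
for n in('scene','top'):
    f=save(n,n+'0.png'); print(n,-f['R'].T@f['t'],f['R'][2])
print(status.state())"
```

```text
scene [ 0.86049872 -0.47587107  0.75171202] [-0.35035432  0.62260394 -0.6997258 ]
top [0.47189585 0.07147632 1.45522338] [ 0.05898184  0.01969732 -0.99806471]
{'clock': 0.1, 'joint_pos': array([ 1.13135297e+00,  4.80787518e-01,  1.59680710e+00, -2.39091567e-05,
        1.06510721e+00, -4.65807564e-02]), 'qvel': array([ 4.57090090e-04, -1.26170823e-03, -2.50713605e-03, -1.13774841e-04,
        3.01364111e-06,  1.53519638e-03]), 'tau': array([ 3.00620646e-03, -9.52238202e+01, -4.31043434e+01, -2.62406203e-06,
        4.93528903e-03,  1.24392955e-04]), 'eef_pos': array([0.24866796, 0.60017109, 0.24772603]), 'tool_rot': array([-6.13080157e-01, -3.08093896e+00,  1.69885591e-03]), 'force': array([-0.04984079,  0.67657572, -0.45872905]), 'ft_torque': array([ 0.0359349 , -0.00529256,  0.02090694]), 'grip_force': 0.0, 'opening': 0.08545637853845507}
```

View pics/scene0.png

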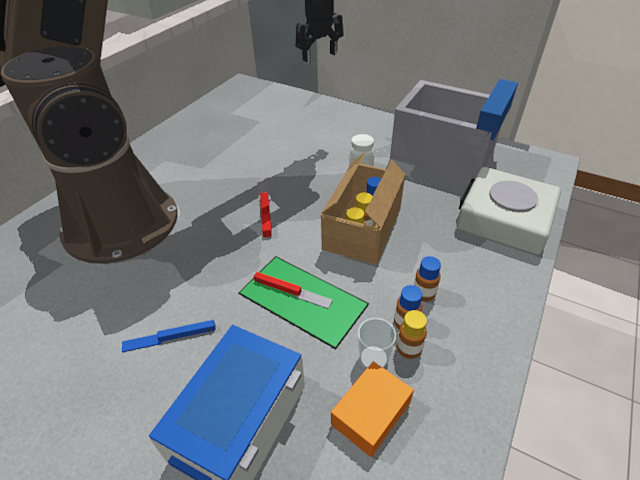

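View pics/top0.png

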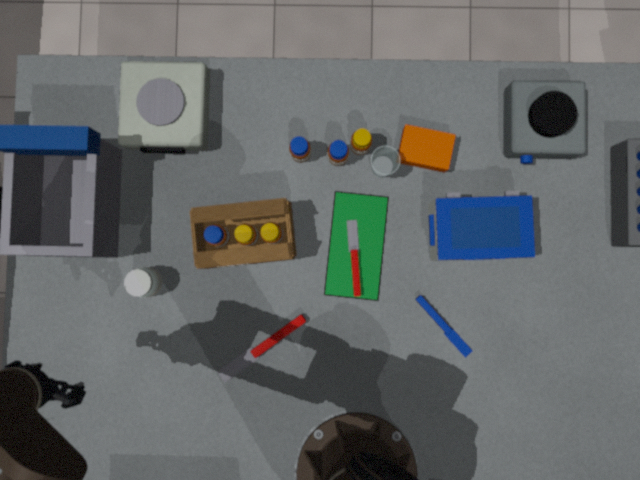

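The scene shot shows the white case with the blue lid at (230,395), the carton at (365,210) and the mat at (305,300). It also shows red spatula-like things at (290,285) and (265,215), and a blue one at (170,335). In the top shot the case is at (485,227), the carton at (242,233), bottle caps at (213,234), (243,234) and (270,232), and spares at (300,148), (338,152) and (361,140). The grey box at (48,200) with its lid already open is a decoy.

The spatula candidates in the top shot are A, red on the mat (355,260), B, red (278,336), and C, blue (443,325), which is excluded. I'll enlarge A and B to measure them.

```bash
python3 -c "
from h import *
f=cam('top'); im=f['color'][:,:,::-1]
a=cv2.resize(im[200:370,230:420],None,fx=3,fy=3,interpolation=cv2.INTER_CUBIC)
cv2.imwrite('pics/crop1.png',a)
hsv=cv2.cvtColor(np.ascontiguousarray(im),cv2.COLOR_BGR2HSV)
def obj(m,z,name,amin=60):
    n,l,s,c=cv2.connectedComponentsWithStats(m.astype('uint8'))
    for i in range(1,n):
        if s[i,4]<amin: continue
        p=np.argwhere(l==i)[:,::-1].astype(np.float32)
        r=cv2.minAreaRect(p); b=np.array([px2w(f,u,v,z)[:2] for u,v in cv2.boxPoints(r)])
        e=b-np.roll(b,-1,0); L=np.linalg.norm(e,axis=1); k=np.argmax(L); 
        print(name,s[i,4],'px',r[0],'c',b.mean(0).round(4),'L',L.round(3),'ang',np.degrees(np.arctan2(e[k,1],e[k,0])).round(1)%180)
H,S,V=cv2.split(hsv)
obj(((H<6)|(H>174))&(S>150)&(V>80),.018,'red')
obj((H>45)&(H<75)&(S>120),.003,'mat',800)
obj((H>100)&(H<120)&(S>140)&(V>50),.110,'blue',150)
obj((H>18)&(H<32)&(S>150)&(V>120),.095,'yellow',60)
obj((H>100)&(H<120)&(S>140)&(V>50),.095,'bluecap',100)
"
```

```text
red 258 px (355.1944274902344, 272.4031677246094) c [0.4678 0.0123] L [0.014 0.106 0.014 0.106] ang 4.199999999999989
red 532 px (278.04052734375, 335.7432556152344) c [0.3164 0.1899] L [0.147 0.021 0.147 0.021] ang 127.1
mat 4706 px (356.0, 245.50001525878906) c [0.5321 0.0108] L [0.246 0.127 0.245 0.126] ang 175.4
blue 2483 px (45.49999237060547, 139.5) c [0.7522 0.7158] L [0.066 0.206 0.066 0.206] ang 90.9
blue 244 px (299.0, 145.5) c [0.7475 0.1456] L [0.036 0.038 0.036 0.038] ang 1.3000000000000114
blue 251 px (338.0000305175781, 149.00003051757812) c [0.7411 0.0586] L [0.038 0.038 0.038 0.038] ang 45.6
blue 5941 px (485.0694580078125, 227.30503845214844) c [ 0.5726 -0.2672] L [0.212 0.137 0.211 0.138] ang 93.2
blue 258 px (213.0, 234.0) c [0.5466 0.3318] L [0.04  0.035 0.04  0.035] ang 91.0
blue 598 px (442.79638671875, 325.2760314941406) c [ 0.3569 -0.1763] L [0.021 0.162 0.02  0.162] ang 43.1
yellow 242 px (361.5, 137.0) c [0.7722 0.0061] L [0.038 0.036 0.038 0.036] ang 90.9
yellow 257 px (269.0, 231.0) c [0.5565 0.2094] L [0.036 0.04  0.036 0.04 ] ang 1.4000000000000057
yellow 254 px (242.50001525878906, 233.00001525878906) c [0.5509 0.2686] L [0.039 0.037 0.039 0.037] ang 136.3
bluecap 2483 px (45.49999237060547, 139.5) c [0.7553 0.723 ] L [0.067 0.209 0.067 0.208] ang 90.9
bluecap 244 px (299.0, 145.5) c [0.7506 0.1464] L [0.036 0.039 0.036 0.039] ang 1.3000000000000114
bluecap 251 px (338.0000305175781, 149.00003051757812) c [0.7441 0.0585] L [0.038 0.038 0.038 0.038] ang 45.6
bluecap 5941 px (485.0694580078125, 227.30503845214844) c [ 0.5738 -0.271 ] L [0.214 0.139 0.213 0.139] ang 93.2
bluecap 134 px (431.6187744140625, 229.49435424804688) c [ 0.5666 -0.1529] L [0.01  0.065 0.01  0.065] ang 3.1999999999999886
bluecap 258 px (213.0, 234.0) c [0.5474 0.3347] L [0.04  0.036 0.04  0.036] ang 91.0
bluecap 598 px (442.79638671875, 325.2760314941406) c [ 0.3557 -0.1791] L [0.021 0.164 0.021 0.164] ang 43.1
```

View pics/crop1.png

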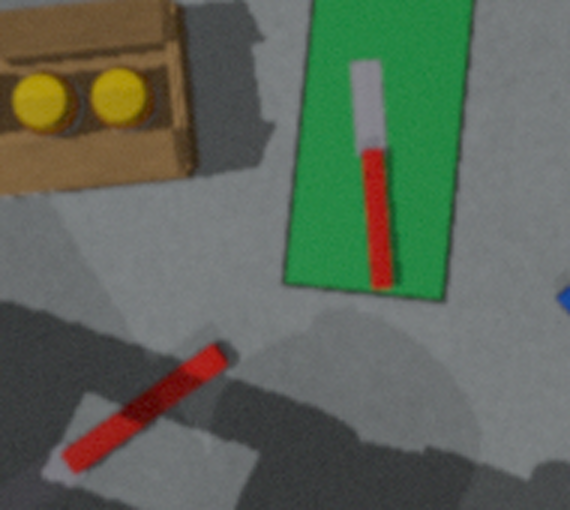

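A on the mat has a handle about 106 mm long, which matches 110 mm and makes it the smaller red one. B's handle is 147 mm, so it is the decoy. Next is a closer look at the carton flaps from both cameras.

```bash
python3 -c "
from h import *
a=cam('top')['color'][180:290,180:310,::-1]; b=cam('scene')['color'][150:270,310:420,::-1]
a=cv2.resize(a,(520,440),interpolation=cv2.INTER_CUBIC)
a=cv2.resize(a,(468,396)); b=cv2.resize(b,(330,360),interpolation=cv2.INTER_CUBIC)
c=np.zeros((400,800,3),np.uint8); c[:396,:468]=a; c[:360,470:]=b
cv2.imwrite('pics/crop2.png',c)"
```

```text
(no output)
```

View pics/crop2.png

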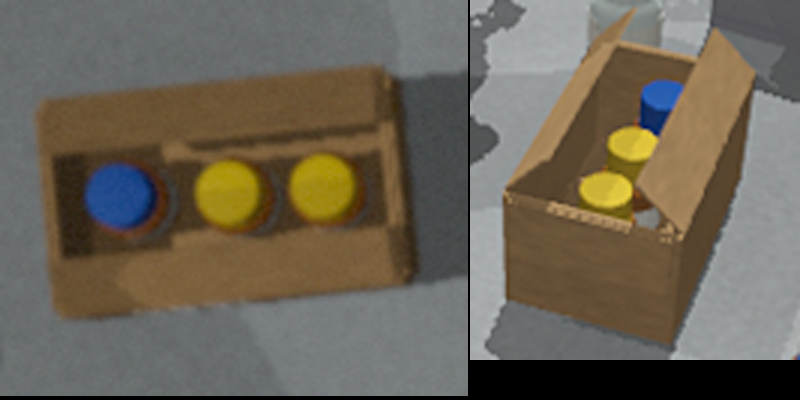

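The crop shows three bottles, with caps at (120,195), (229,192) and (323,187). The far flap's free edge runs (50,155)–(380,125) and the near flap's runs (60,258)–(395,225), with a clear gap between them.

```bash
python3 -c "
from h import *
f=cam('top'); g=lambda u,v,z:px2w(f,180+u/3.6,180+v/3.6,z).round(4)
for p in [(38,103),(388,68),(60,315),(412,280)]: print('rim',g(*p,.11))
for p in [(50,155),(380,125),(60,258),(395,225)]: print('edge',g(*p,.148))
for p in [(120,195),(229,192),(323,187)]: print('cap',g(*p,.099))
"
```

```text
rim [0.6021 0.3835 0.11  ]
rim [0.6276 0.1679 0.11  ]
rim [0.4719 0.3658 0.11  ]
rim [0.4975 0.1502 0.11  ]
edge [0.5673 0.3665 0.148 ]
edge [0.5889 0.1692 0.148 ]
edge [0.5058 0.3585 0.148 ]
edge [0.5293 0.1589 0.148 ]
cap [0.5468 0.3332 0.099 ]
cap [0.55   0.2655 0.099 ]
cap [0.5541 0.2073 0.099 ]
```

Call:
arm_command(moves=[[3.75, -4.2, 0, 0, 0, 0.0645, 0], [3.75, -4.2, 0, 0, 0, 0.0645, 0], [3.75, -4.2, 0, 0, 0, 0.0645, 0], [3.75, -4.2, 0, 0, 0, 0.0645, 0], [3.75, -4.2, 0, 0, 0, 0.0645, 0], [3.75, -4.2, 0, 0, 0, 0.0645, 0], [3.75, -4.2, 0, 0, 0, 0.0645, 0], [3.65, -4.3, 0, 0, 0, 0.0645, 0], [0, 0, 0, 0, 0, 0, 0], [0, 0, 0, 0, 0, 0, 0]])

```text
clock: 1.35
eef_pos: [0.5475, 0.2634, 0.2479]
tool_rot: [0.191, -3.135, 0.0]
force: [-0.4, 0.8, -0.5]
opening: 0.0004
grip_force: 0.0
```

Call:
arm_command(moves=[[0, 0, -4, 0, 0, 0, 0], [0, 0, -4, 0, 0, 0, 0], [0, 0, -3.6, 0, 0, 0, 0], [-1, -0.12, 0, 0, 0, 0, 0], [-1, -0.12, 0.2, 0, 0, 0, 0], [-1, -0.12, 0.8, 0, 0, 0, 0], [-1, -0.12, 0.8, 0, 0, 0, 0], [-1, -0.12, 0.6, 0, 0, 0, 0], [-1, -0.12, 0.3, 0, 0, 0, 0], [-1, -0.12, 0, 0, 0, 0, 0]])

```text
clock: 2.6
eef_pos: [0.4773, 0.255, 0.1596]
tool_rot: [-0.193, 3.135, 0.0]
force: [1.2, -0.1, -0.2]
opening: 0.0003
grip_force: 0.3
```

Call:
arm_command(moves=[[-0.7, -0.08, -0.5, 0, 0, 0, 0], [-0.7, -0.08, -0.5, 0, 0, 0, 0], [-0.5, -0.06, -0.5, 0, 0, 0, 0], [0, 0, 0, 0, 0, 0, 0], [2, 0.24, 1, 0, 0, 0, 0], [2, 0.24, 3, 0, 0, 0, 0], [2.4, 0.3, 1, 0, 0, 0, 0], [2.5, 0.3, 0, 0, 0, 0, 0], [0, 0, 0, 0, 0, 0, 0]])

```text
clock: 3.72
eef_pos: [0.549, 0.2637, 0.1937]
tool_rot: [-0.192, 3.135, 0.0]
force: [-0.4, 0.2, -0.6]
opening: -0.0002
grip_force: 0.0
```

Now the far flap, with the same path mirrored.

Call:
arm_command(moves=[[0, 0, -3, 0, 0, 0, 0], [0, 0, -3.2, 0, 0, 0, 0], [0.7, 0.08, 0, 0, 0, 0, 0], [1, 0.12, 0.2, 0, 0, 0, 0], [1, 0.12, 0.8, 0, 0, 0, 0], [1, 0.12, 0.8, 0, 0, 0, 0], [1, 0.12, 0.6, 0, 0, 0, 0], [1, 0.12, 0.3, 0, 0, 0, 0], [1, 0.12, 0, 0, 0, 0, 0], [0.7, 0.08, 0, 0, 0, 0, 0]])

```text
clock: 4.97
eef_pos: [0.6223, 0.2725, 0.159]
tool_rot: [0.193, -3.135, 0.0]
force: [-1.0, -0.1, -1.0]
opening: -0.0002
grip_force: 0.3
```

Call:
arm_command(moves=[[0.7, 0.08, -0.5, 0, 0, 0, 0], [0.7, 0.08, -0.5, 0, 0, 0, 0], [0.5, 0.06, -0.5, 0, 0, 0, 0], [0, 0, 0, 0, 0, 0, 0], [-2, -0.24, 1, 0, 0, 0, 0], [-2, -2, 3, 0, 0, 0, 0], [-2, -5, 3, 0, 0, 0, 0], [-2, -5, 2, 0, 0, 0, 3.5], [-2, -5, 0, 0, 0, 0, 3.5]])

```text
clock: 6.1
eef_pos: [0.541, 0.1011, 0.2357]
tool_rot: [-0.194, 3.133, 0.0]
force: [0.9, -0.3, -0.4]
opening: 0.0347
grip_force: 0.0
```

```bash
python3 -c "
from h import *
save('top','top1.png'); save('scene','scene1.png')
a=cv2.imread('pics/top1.png')[150:310,160:410]; b=cv2.imread('pics/scene1.png')[130:360,230:430]
c=np.zeros((460,800,3),np.uint8); c[:288,:450]=cv2.resize(a,(450,288)); c[:400,450:798]=cv2.resize(b,(348,400))
cv2.imwrite('pics/c3.png',c)"
```

```text
(no output)
```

View pics/c3.png

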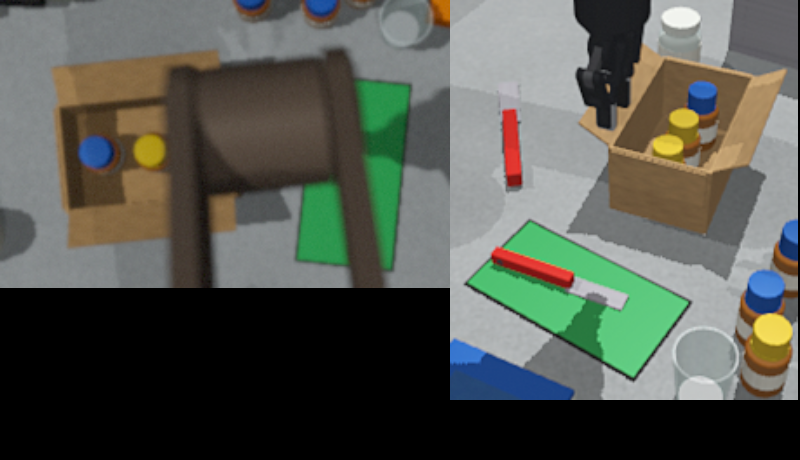

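Both flaps are folded well back, and the spatula still lies on the mat with its handle at about (533,268) in the crop. I'll grasp it now.

Call:
arm_command(moves=[[-1.4, -3, -3, 0, 0, -0.025, 3.5], [-1.4, -3, -4, 0, 0, -0.025, 3.5], [-1.5, -2.6, -4, 0, 0, 0, 3.5], [0, 0, -4, 0, 0, 0, 3.5], [0, 0, -3, 0, 0, 0, 3.5], [0, 0, -2, 0, 0, 0, 3.5], [0, 0, -1.2, 0, 0, 0, 3.5], [0, 0, 0, 0, 0, 0, 3.5]])

```text
clock: 7.2
eef_pos: [0.4976, 0.0164, 0.0217]
tool_rot: [0.115, -3.138, -0.0]
force: [0.3, 1.3, -0.1]
opening: 0.0348
grip_force: 0.0
```

Call:
arm_command(moves=[[0, 0, 0, 0, 0, 0, 1], [0, 0, 0, 0, 0, 0, 1], [0, 0, 0, 0, 0, 0, 1], [0, 0, 0, 0, 0, 0, 0.5], [0, 0, 0, 0, 0, 0, 0.5]], force=100)

```text
clock: 7.82
eef_pos: [0.4983, 0.0163, 0.0233]
tool_rot: [-0.115, 3.138, -0.0]
force: [-1.3, 0.6, 7.6]
opening: 0.0133
grip_force: 98.9
```

Call:
arm_command(moves=[[0, 0, 2, 0, 0, 0, 0.5], [0, 0, 5, 0, 0, 0, 0.5], [0, 0, 6, 0, 0, 0, 0.5], [-1.9, -4.2, 3, 0, 0, -0.017, 0.5], [-1.9, -4.2, 0, 0, 0, 0, 0.5], [-1.9, -4.2, 0, 0, 0, 0, 0.5], [-1.8, -4.2, 0, 0, 0, 0, 0.5], [-1.8, -4.2, 0, 0, 0, 0, 0.5], [-1.8, -4.2, 0, 0, 0, 0, 0.5], [-1.8, -4.2, 0, 0, 0, 0, 0.5]])

```text
clock: 9.07
eef_pos: [0.3681, -0.2791, 0.183]
tool_rot: [-0.088, 3.139, -0.001]
force: [1.3, 0.2, -0.7]
opening: 0.0133
grip_force: 98.0
```

Call:
arm_command(moves=[[0, -0.1, -3, 0, 0, 0, 0.5], [0, 0, -3, 0, 0, 0, 0.5], [0, 0, -0.7, 0, 0, 0, 0.5], [0, 0, 0, 0, 0, 0, 0.5], [0, 0, 0, 0, 0, 0, 0.5]])

```text
clock: 9.7
eef_pos: [0.3694, -0.279, 0.1164]
tool_rot: [-0.089, 3.139, -0.002]
force: [0.4, -0.3, -0.4]
opening: 0.0134
grip_force: 98.1
```

```bash
python3 -c "
from h import *
f=save('top','top2.png'); g=save('scene','scene2.png')
a=cv2.imread('pics/top2.png')[160:340,380:560]; b=cv2.imread('pics/scene2.png')[260:480,90:310]
c=np.zeros((440,800,3),np.uint8); c[:400,:400]=cv2.resize(a,(400,400),interpolation=2); c[:400,400:]=cv2.resize(b,(400,400),interpolation=2)
cv2.imwrite('pics/c4.png',c)
for X in [(0.504,-.271,.0975),(0.504,-.271,.102),(.464,-.273,.0975)]: print(w2px(f,X),w2px(g,X))
"
```

```text
[485.1693529  258.61146604] [195.12536415 377.25781086]
[485.68727719 258.57309515] [194.51998773 375.86353654]
[486.01580946 276.76356809] [175.32218349 367.46577151]
```

View pics/c4.png

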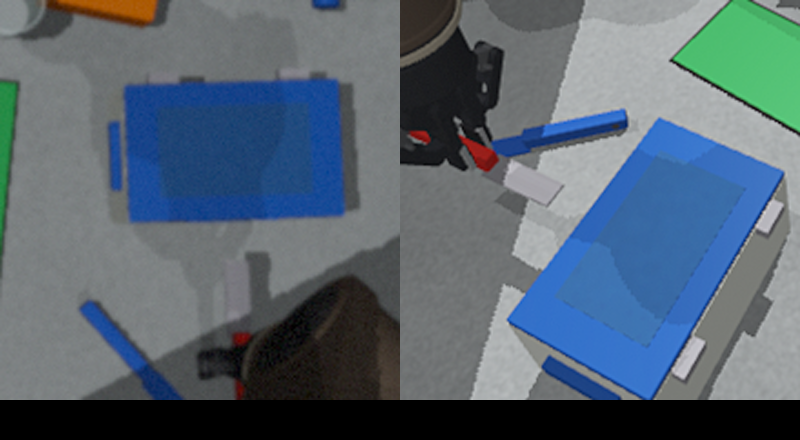

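The blade tip sits at crop (555,195), which is scene (175,367). That matches the pose predicted in front of the slot in both views. Inserting now.

Call:
arm_command(moves=[[1.5, 0.08, 0, 0, 0, 0, 0.5], [1.5, 0.08, 0, 0, 0, 0, 0.5], [1, 0.06, 0, 0, 0, 0, 0.5], [1, 0.06, 0, 0, 0, 0, 0.5], [1, 0.06, 0, 0, 0, 0, 0.5], [0.5, 0.03, 0, 0, 0, 0, 0.5], [0, 0, 0, 0, 0, 0, 0.5]])

```text
clock: 10.68
eef_pos: [0.434, -0.2749, 0.1152]
tool_rot: [0.089, -3.14, -0.0]
force: [0.1, -0.4, -0.2]
opening: 0.0133
grip_force: 98.1
```

Call:
arm_command(moves=[[0, 0, 0.5, 0, 0, 0, 0.5], [0, 0, 0.5, 0, 0, 0, 0.5], [0, 0, 0.5, 0, 0, 0, 0.5], [0, 0, 0.5, 0, 0, 0, 0.5], [0, 0, 0.5, 0, 0, 0, 0.5], [0, 0, 0.5, 0, 0, 0, 0.5], [0, 0, 0, 0, 0, 0, 0.5]])

```text
clock: 11.55
eef_pos: [0.4338, -0.2751, 0.1457]
tool_rot: [-0.088, 3.14, -0.0]
force: [0.9, -0.5, -2.8]
opening: 0.0134
grip_force: 97.9
```

Call:
arm_command(moves=[[0.7, 0.04, 1.4, 0, 0, 0, 0.5], [0.7, 0.04, 1.4, 0, 0, 0, 0.5], [1, 0.06, 1.3, 0, 0, 0, 0.5], [1, 0.06, 1.3, 0, 0, 0, 0.5], [1.35, 0.08, 1, 0, 0, 0, 0.5], [1.35, 0.08, 1, 0, 0, 0, 0.5]])

```text
clock: 12.3
eef_pos: [0.4957, -0.2714, 0.2198]
tool_rot: [-0.088, 3.14, -0.0]
force: [-1.9, -1.3, -3.6]
opening: 0.0132
grip_force: 98.0
```

Call:
arm_command(moves=[[1.6, 0.09, 0.5, 0, 0, 0, 0.5], [1.6, 0.09, 0.5, 0, 0, 0, 0.5], [1.1, 0.06, 0.1, 0, 0, 0, 0.5], [1.1, 0.06, 0, 0, 0, 0, 0.5], [1.1, 0.06, -0.1, 0, 0, 0, 0.5], [1, 0.06, -0.2, 0, 0, 0, 0.5], [0, 0, 0, 0, 0, 0, 0.5]])

```text
clock: 13.18
eef_pos: [0.5705, -0.2671, 0.2269]
tool_rot: [-0.089, 3.14, 0.0]
force: [0.1, 0.3, -1.0]
opening: 0.0134
grip_force: 98.9
```

Call:
arm_command(moves=[[-2, -0.1, 0, 0, 0, 0, 0.5], [-4, 0, 1, 0, 0, 0, 0.5], [-2, 4, 0, 0, 0, 0, 0.5], [0, 5, 0, 0, 0, 0, 0.5], [0, 5, 0, 0, 0, 0, 0.5], [0, 5, 0, 0, 0, 0, 0.5], [0, 5, 0, 0, 0, 0, 0.5], [0, 3, 0, 0, 0, 0, 0.5], [0, 0, 0, 0, 0, 0, 0.5]])

```text
clock: 14.3
eef_pos: [0.4895, 0.0035, 0.2374]
tool_rot: [-0.092, 3.14, 0.0]
force: [-0.2, 0.1, -0.6]
opening: 0.0135
grip_force: 98.9
```

```bash
python3 -c "
from h import *
f=save('top','top3.png'); g=save('scene','scene3.png')
a=cv2.imread('pics/top3.png')[130:330,320:570]; b=cv2.imread('pics/scene3.png')[180:480,90:390]
c=np.zeros((400,800,3),np.uint8); c[:320,:400]=cv2.resize(a,(400,320),interpolation=2); c[:400,400:]=cv2.resize(b,(400,400),interpolation=2)
cv2.imwrite('pics/c5.png',c)
"
```

```text
(no output)
```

View pics/c5.png

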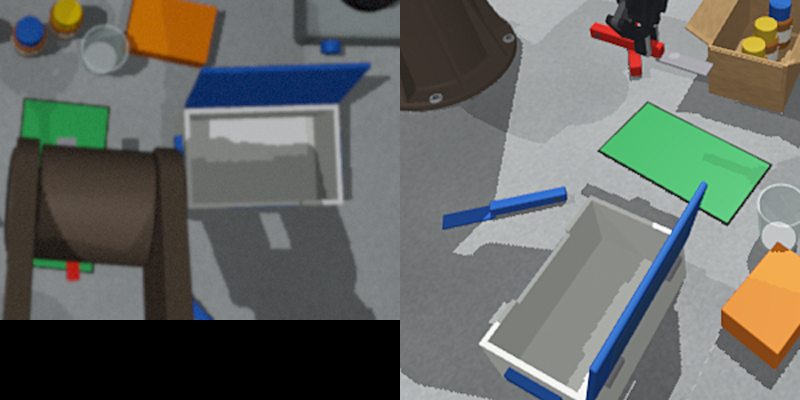

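The lid stands open at top crop (275,85), leaning back, and the spatula is held level over the mat. I'll lay it down.

Call:
arm_command(moves=[[1.3, 0.3, -5, 0, 0, 0, 0.5], [1.2, 0.3, -5, 0, 0, 0, 0.5], [0, 0, -5, 0, 0, 0, 0.5], [0, 0, -4, 0, 0, 0, 0.5], [0, 0, -1.6, 0, 0, 0, 0.5], [0, 0, -0.7, 0, 0, 0, 0.5], [0, 0, 0, 0, 0, 0, 0.5]])

```text
clock: 15.28
eef_pos: [0.5154, 0.0075, 0.025]
tool_rot: [-0.088, 3.139, -0.0]
force: [-0.0, -0.3, -1.3]
opening: 0.0133
grip_force: 98.9
```

Call:
arm_command(moves=[[0, 0, -0.2, 0, 0, 0, 0.5], [0, 0, 0, 0, 0, 0, 3.5], [0, 0, 0, 0, 0, 0, 3.5], [0, 0, 0, 0, 0, 0, 3.5], [0, 0, 2, 0, 0, 0, 3.5], [0, 0, 4, 0, 0, 0, 3.5], [0, 0, 5, 0, 0, 0, 5], [0, 0, 5, 0, 0, 0, 6], [0, 0, 4, 0, 0, 0, 6]], force=40)

```text
clock: 16.4
eef_pos: [0.5149, 0.0078, 0.2245]
tool_rot: [-0.088, 3.139, -0.0]
force: [0.7, 0.9, -0.8]
opening: 0.0599
grip_force: 0.0
```

Call:
arm_command(moves=[[0.4, 2, 0, 0, 0, -0.157, 6], [0.4, 2, 0, 0, 0, -0.157, 6], [0.4, 2, 0, 0, 0, -0.157, 6], [0.4, 2, 0, 0, 0, -0.157, 6], [0.4, 2, 0, 0, 0, -0.157, 6], [0.4, 2, 0, 0, 0, -0.157, 6], [0.4, 2, 0, 0, 0, -0.157, 6], [0.4, 2, 0, 0, 0, -0.157, 6], [0.4, 2, 0, 0, 0, -0.157, 6], [0.4, 2, 0, 0, 0, -0.157, 6]])

```text
clock: 17.65
eef_pos: [0.5547, 0.2084, 0.2222]
tool_rot: [-2.163, -2.278, 0.0]
force: [-0.3, 0.3, 0.8]
opening: 0.0598
grip_force: 0.0
```

Call:
arm_command(moves=[[0, 0, -4, 0, 0, 0, 6], [0, 0, 0, 0, 0, 0, 6]])

```text
clock: 17.9
eef_pos: [0.5529, 0.2074, 0.1802]
tool_rot: [-2.155, -2.283, 0.007]
force: [0.1, -1.4, 0.6]
opening: 0.06
grip_force: 0.0
```

```bash
python3 -c "
from h import *
f=save('top','top4.png'); g=save('scene','scene4.png')
a=cv2.imread('pics/top4.png')[150:320,170:410]; b=cv2.imread('pics/scene4.png')[130:360,230:430]
c=np.zeros((460,800,3),np.uint8); c[:283,:400]=cv2.resize(a,(400,283)); c[:460,400:]=cv2.resize(b,(400,460),interpolation=2)
cv2.imwrite('pics/c6.png',c)
H,S,V=cv2.split(cv2.cvtColor(np.ascontiguousarray(g['color'][:,:,::-1]),cv2.COLOR_BGR2HSV))
m=((H>18)&(H<32)&(S>150)&(V>90))|((H>100)&(H<120)&(S>140)&(V>50))
n,l,s,ce=cv2.connectedComponentsWithStats(m.astype('uint8'))
print([(s[i,:].tolist(),ce[i].round(1)) for i in range(1,n) if s[i,4]>60])
for X in [(.555,.208,.099),(.5505,.267,.099),(.547,.334,.099)]: print(w2px(g,X))
"
```

```text
[([477, 79, 41, 61, 1229], array([496.4, 106.7])), ([346, 179, 37, 45, 626], array([363.2, 204. ])), ([419, 257, 21, 23, 387], array([429.3, 267.7])), ([400, 286, 26, 52, 979], array([412.4, 311.9])), ([230, 316, 91, 164, 2252], array([272. , 402.1])), ([122, 320, 93, 32, 961], array([167.1, 335.4])), ([168, 456, 43, 24, 362], array([187.2, 469. ]))]
[354.77632834 212.5876888 ]
[364.17390185 197.19223664]
[374.64117877 181.23423579]
```

View pics/c6.png

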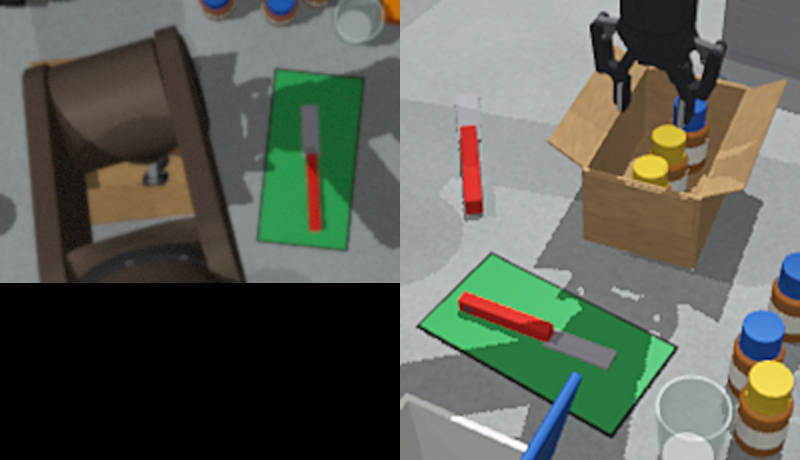

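The spatula lies on the mat (top crop 313,165). The caps match the prediction, with the first at scene crop (650,170). I'll grip the first bottle.

Call:
arm_command(moves=[[0.1, 0, -3.5, 0, 0, 0, 6], [0, 0, -3.5, 0, 0, 0, 6], [0, 0, -1.8, 0, 0, 0, 6], [0, 0, 0, 0, 0, 0, 6], [0, 0, 0, 0, 0, 0, 3.5], [0, 0, 0, 0, 0, 0, 3.5], [0, 0, 0, 0, 0, 0, 3.5]], force=45)

```text
clock: 18.88
eef_pos: [0.5565, 0.2081, 0.0959]
tool_rot: [2.157, 2.283, 0.003]
force: [-1.1, 0.2, 7.2]
opening: 0.039
grip_force: 44.6
```

Call:
arm_command(moves=[[0, 0, 1, 0, 0, 0, 3.5], [0, 0, 3, 0, 0, 0, 3.5], [0, 0, 4, 0, 0, 0, 3.5], [0, 0, 4, 0, 0, 0, 3.5], [0.1, -1.5, 2, 0, 0, 0, 3.5], [0.2, -3, 0, 0, 0, 0, 3.5], [0.2, -4.5, 0, 0, 0, 0, 3.5], [0.2, -5, 0, 0, 0, 0, 3.5], [0.2, -5, 0, 0, 0, 0, 3.5], [0.2, -5, 0, 0, 0, 0, 3.5]])

```text
clock: 20.12
eef_pos: [0.5668, -0.0338, 0.2355]
tool_rot: [2.156, 2.283, 0.001]
force: [1.1, -0.5, -1.3]
opening: 0.0382
grip_force: 45.7
```

Call:
arm_command(moves=[[0.2, -5, 0, 0, 0, 0, 3.5], [0.2, -5, 0, 0, 0, 0, 3.5], [0.2, -5, 0, 0, 0, 0, 3.5], [0.2, -5, 0, 0, 0, 0, 3.5], [0.2, -4, 0, 0, 0, 0, 3.5], [0.1, -3, 0, 0, 0, 0, 3.5], [0, -2, 0, 0, 0, 0, 3.5], [0, -1.1, 0, 0, 0, 0, 3.5], [0, 0, 0, 0, 0, 0, 3.5], [0, 0, 0, 0, 0, 0, 3.5]])

```text
clock: 21.38
eef_pos: [0.5778, -0.3322, 0.2344]
tool_rot: [-2.156, -2.284, -0.0]
force: [-0.3, 0.8, -2.7]
opening: 0.0383
grip_force: 45.7
```

```bash
python3 -c "
from h import *
f=save('top','top5.png'); g=save('scene','scene5.png')
a=cv2.imread('pics/top5.png')[150:290,410:570]; b=cv2.imread('pics/scene5.png')[250:480,110:340]
c=np.zeros((460,800,3),np.uint8); c[:280,:320]=cv2.resize(a,(320,280)); c[:460,330:790]=cv2.resize(b,(460,460),interpolation=2)
cv2.imwrite('pics/c7.png',c)
"
```

```text
(no output)
```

View pics/c7.png

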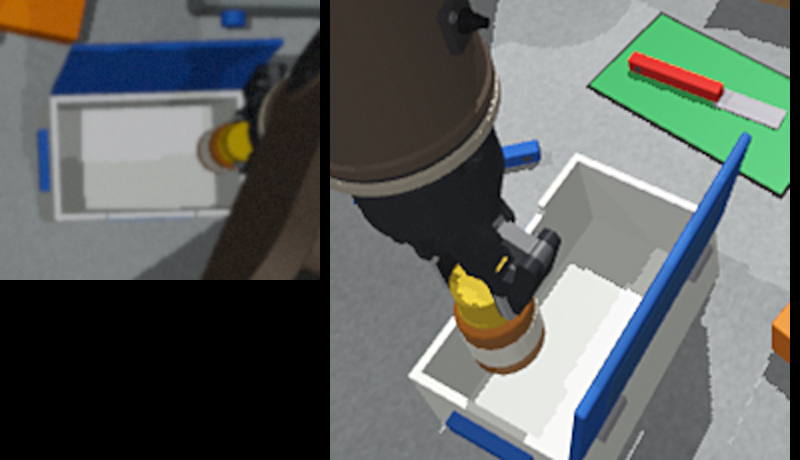

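```bash
python3 -c "
from h import *
g=cam('scene'); f=cam('top')
c=np.array([.5775,-.333,0])
for n,z in [('cap',.2375),('bot',.1425),('capbot',.2085)]: 
  a=w2px(g,c+[0,0,z]); b=w2px(f,c+[0,0,z]); print(n,(a-[110,250])*2+[330,0],(b-[410,150])*2)
a=cv2.imread('pics/scene5.png')[340:450,310-150:230]
"
```

```text
cap [477.29730009 276.40792855] [249.05422568 141.76512368]
bot [509.19737465 341.79018436] [219.4093927  148.89945556]
capbot [487.82668972 297.98892032] [239.52501205 144.05842628]
```

The bottle hangs upright: its base is at (505,347) against a predicted (509,342). Lowering.

Call:
arm_command(moves=[[-0.2, 0, -2, 0, 0, 0, 3.5], [0, 0, -3, 0, 0, 0, 3.5], [0, 0, -3, 0, 0, 0, 3.5], [0, 0, -3, 0, 0, 0, 3.5], [0, 0, -1.5, 0, 0, 0, 3.5], [0, 0, -0.7, 0, 0, 0, 3.5], [0, 0, -0.4, 0, 0, 0, 3.5], [0, 0, 0, 0, 0, 0, 3.5]])

```text
clock: 22.48
eef_pos: [0.5761, -0.3333, 0.0989]
tool_rot: [2.157, 2.283, 0.0]
force: [-0.0, 0.2, -1.2]
opening: 0.0384
grip_force: 45.7
```

Call:
arm_command(moves=[[0, 0, -0.2, 0, 0, 0, 3.5], [0, 0, 0, 0, 0, 0, 3.5], [0, 0, 0, 0, 0, 0, 4.3], [0, 0, 0, 0, 0, 0, 6], [0, 0, 0, 0, 0, 0, 6], [0, 0, 3, 0, 0, 0, 6], [0, 0, 4, 0, 0, 0, 6], [0, 0, 5, 0, 0, 0, 6]])

```text
clock: 23.48
eef_pos: [0.5753, -0.3328, 0.2167]
tool_rot: [-2.156, -2.283, 0.001]
force: [0.7, -0.9, -0.1]
opening: 0.0598
grip_force: 0.0
```

Call:
arm_command(moves=[[-0.2, 6, 0, 0, 0, 0, 6], [-0.2, 6, 0, 0, 0, 0, 6], [-0.2, 6, 0, 0, 0, 0, 6], [-0.2, 6, 0, 0, 0, 0, 6], [-0.3, 6, 0, 0, 0, 0, 6], [-0.3, 6, 0, 0, 0, 0, 6], [-0.3, 6, 0, 0, 0, 0, 6], [-0.3, 6, 0, 0, 0, 0, 6], [-0.3, 6, 0, 0, 0, 0, 6], [-0.2, 6, 0, 0, 0, 0, 6]])

```text
clock: 24.72
eef_pos: [0.5504, 0.2688, 0.2164]
tool_rot: [2.157, 2.284, 0.0]
force: [0.0, -0.0, -0.5]
opening: 0.06
grip_force: 0.0
```

Call:
arm_command(moves=[[0, -0.2, -4, 0, 0, 0, 6], [0, 0, -4, 0, 0, 0, 6], [0, 0, -3, 0, 0, 0, 6], [0, 0, -1.1, 0, 0, 0, 6], [0, 0, 0, 0, 0, 0, 6], [0, 0, 0, 0, 0, 0, 3.5], [0, 0, 0, 0, 0, 0, 3.5], [0, 0, 0, 0, 0, 0, 3.5]])

```text
clock: 25.72
eef_pos: [0.5515, 0.2651, 0.0968]
tool_rot: [2.157, 2.283, 0.003]
force: [-1.5, -0.8, 8.5]
opening: 0.0386
grip_force: 44.8
```

Call:
arm_command(moves=[[0, 0, 1, 0, 0, 0, 3.5], [0, 0, 3, 0, 0, 0, 3.5], [0, 0, 4, 0, 0, 0, 3.5], [0, 0, 4, 0, 0, 0, 3.5], [0.1, -1.5, 2, 0, 0, 0, 3.5], [0.2, -3, 0, 0, 0, 0, 3.5], [0.2, -4.5, 0, 0, 0, 0, 3.5], [0.2, -5, 0, 0, 0, 0, 3.5], [0.2, -5, 0, 0, 0, 0, 3.5], [0.2, -5, 0, 0, 0, 0, 3.5]])

```text
clock: 26.98
eef_pos: [0.561, 0.0223, 0.2351]
tool_rot: [-2.157, -2.283, 0.001]
force: [0.3, 0.8, -2.5]
opening: 0.0385
grip_force: 45.6
```

Call:
arm_command(moves=[[0.2, -5, 0, 0, 0, 0, 3.5], [0.2, -5, 0, 0, 0, 0, 3.5], [0.2, -5, 0, 0, 0, 0, 3.5], [0.2, -5, 0, 0, 0, 0, 3.5], [0.2, -4, 0, 0, 0, 0, 3.5], [0.1, -3, 0, 0, 0, 0, 3.5], [0, -1.6, 0, 0, 0, 0, 3.5], [0, -0.8, 0, 0, 0, 0, 3.5], [0, 0, 0, 0, 0, 0, 3.5], [0, 0, 0, 0, 0, 0, 3.5]])

```text
clock: 28.22
eef_pos: [0.5728, -0.2683, 0.2353]
tool_rot: [-2.156, -2.284, -0.0]
force: [-0.7, -0.6, -1.5]
opening: 0.0384
grip_force: 45.6
```

```bash
python3 -c "
from h import *
f=save('top','top6.png'); g=save('scene','scene6.png')
a=cv2.imread('pics/top6.png')[150:290,410:570]; b=cv2.imread('pics/scene6.png')[250:480,110:340]
c=np.zeros((460,800,3),np.uint8); c[:280,:320]=cv2.resize(a,(320,280)); c[:460,330:790]=cv2.resize(b,(460,460),interpolation=2)
p=status.state()['eef_pos']
for z in (.002,-.092): 
  X=p+[0,0,z]
  for uv in (np.array((w2px(g,X)-[110,250])*2+[330,0]),(w2px(f,X)-[410,150])*2): cv2.circle(c,tuple(int(q) for q in uv),3,(0,255,0),-1)
cv2.imwrite('pics/c8.png',c)
"
```

```text
(no output)
```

View pics/c8.png

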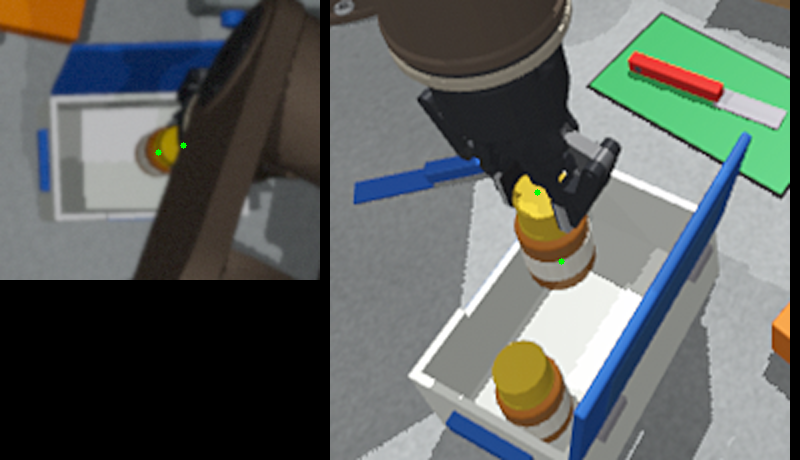

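The first bottle stands upright in the case at (525,390). The second hangs upright at (560,230). Lowering it.

Call:
arm_command(moves=[[0, 0, -2, 0, 0, 0, 3.5], [0, 0, -3, 0, 0, 0, 3.5], [0, 0, -3, 0, 0, 0, 3.5], [0, 0, -3, 0, 0, 0, 3.5], [0, 0, -1.5, 0, 0, 0, 3.5], [0, 0, -0.7, 0, 0, 0, 3.5], [0, 0, -0.4, 0, 0, 0, 3.5], [0, 0, -0.2, 0, 0, 0, 3.5], [0, 0, 0, 0, 0, 0, 3.5]])

```text
clock: 29.45
eef_pos: [0.5733, -0.2696, 0.0988]
tool_rot: [2.156, 2.283, 0.0]
force: [-1.7, -1.0, 8.3]
opening: 0.0382
grip_force: 46.5
```

Call:
arm_command(moves=[[0, 0, 0, 0, 0, 0, 4.3], [0, 0, 0, 0, 0, 0, 6], [0, 0, 0, 0, 0, 0, 6], [0, 0, 3, 0, 0, 0, 6], [0, 0, 4, 0, 0, 0, 6], [0, 0, 5, 0, 0, 0, 6]])

```text
clock: 30.2
eef_pos: [0.5723, -0.2689, 0.2178]
tool_rot: [-2.156, -2.283, 0.001]
force: [0.7, 0.8, -1.1]
opening: 0.0602
grip_force: 0.0
```

Call:
arm_command(moves=[[-0.2, 6, 0, 0, 0, 0, 6], [-0.2, 6, 0, 0, 0, 0, 6], [-0.2, 6, 0, 0, 0, 0, 6], [-0.2, 6, 0, 0, 0, 0, 6], [-0.3, 6, 0, 0, 0, 0, 6], [-0.3, 6, 0, 0, 0, 0, 6], [-0.3, 6, 0, 0, 0, 0, 6], [-0.3, 6, 0, 0, 0, 0, 6], [-0.3, 6, 0, 0, 0, 0, 6], [-0.3, 6, 0, 0, 0, 0, 6]])

```text
clock: 31.45
eef_pos: [0.5464, 0.3329, 0.2174]
tool_rot: [2.157, 2.284, 0.0]
force: [1.0, -1.3, 0.1]
opening: 0.0596
grip_force: 0.0
```

Call:
arm_command(moves=[[0, 0, -4, 0, 0, 0, 6], [0, 0, -4, 0, 0, 0, 6], [0, 0, -3, 0, 0, 0, 6], [0, 0, -1.2, 0, 0, 0, 6], [0, 0, 0, 0, 0, 0, 6], [0, 0, 0, 0, 0, 0, 3.5], [0, 0, 0, 0, 0, 0, 3.5], [0, 0, 0, 0, 0, 0, 3.5]])

```text
clock: 32.45
eef_pos: [0.5475, 0.3312, 0.0968]
tool_rot: [2.157, 2.283, 0.003]
force: [-0.8, -0.4, 8.0]
opening: 0.0383
grip_force: 45.1
```

Call:
arm_command(moves=[[0, 0, 1, 0, 0, 0, 3.5], [0, 0, 3, 0, 0, 0, 3.5], [0, 0, 4, 0, 0, 0, 3.5], [0, 0, 4, 0, 0, 0, 3.5], [0.1, -1.5, 2, 0, 0, 0, 3.5], [0.2, -3, 0, 0, 0, 0, 3.5], [0.2, -4.5, 0, 0, 0, 0, 3.5], [0.2, -5, 0, 0, 0, 0, 3.5], [0.2, -5, 0, 0, 0, 0, 3.5], [0.2, -5, 0, 0, 0, 0, 3.5]])

```text
clock: 33.7
eef_pos: [0.557, 0.0884, 0.235]
tool_rot: [-2.157, -2.284, 0.001]
force: [0.6, 0.4, -2.0]
opening: 0.0386
grip_force: 45.7
```

Call:
arm_command(moves=[[0.2, -5, 0, 0, 0, 0, 3.5], [0.2, -5, 0, 0, 0, 0, 3.5], [0.2, -5, 0, 0, 0, 0, 3.5], [0.2, -5, 0, 0, 0, 0, 3.5], [0.2, -4, 0, 0, 0, 0, 3.5], [0.1, -3, 0, 0, 0, 0, 3.5], [0, -1.6, 0, 0, 0, 0, 3.5], [0, -0.8, 0, 0, 0, 0, 3.5], [0, 0, 0, 0, 0, 0, 3.5], [0, 0, 0, 0, 0, 0, 3.5]])

```text
clock: 34.95
eef_pos: [0.5688, -0.2023, 0.2353]
tool_rot: [-2.156, -2.284, -0.0]
force: [-1.0, 0.0, -1.4]
opening: 0.0385
grip_force: 45.7
```

```bash
python3 -c "
from h import *
f=save('top','top7.png'); g=save('scene','scene7.png')
a=cv2.imread('pics/top7.png')[150:290,410:570]; b=cv2.imread('pics/scene7.png')[250:480,110:340]
c=np.zeros((460,800,3),np.uint8); c[:280,:320]=cv2.resize(a,(320,280)); c[:460,330:790]=cv2.resize(b,(460,460),interpolation=2)
p=status.state()['eef_pos']
for z in (.002,-.092): 
  X=p+[0,0,z]
  for uv in (np.array((w2px(g,X)-[110,250])*2+[330,0]),(w2px(f,X)-[410,150])*2): cv2.circle(c,tuple(int(q) for q in uv),3,(0,255,0),-1)
cv2.imwrite('pics/c9.png',c)
"
```

```text
(no output)
```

View pics/c9.png

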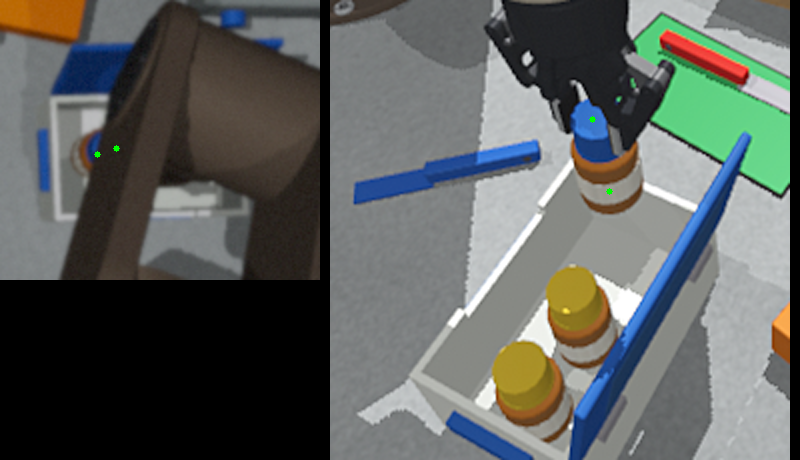

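Two bottles stand upright and the third hangs upright at (607,150). The spatula has been knocked aside: its handle moved from about (675,75) to (703,57). I'll check that at the end.

Call:
arm_command(moves=[[0, 0, -2, 0, 0, 0, 3.5], [0, 0, -3, 0, 0, 0, 3.5], [0, 0, -3, 0, 0, 0, 3.5], [0, 0, -3, 0, 0, 0, 3.5], [0, 0, -1.5, 0, 0, 0, 3.5], [0, 0, -0.7, 0, 0, 0, 3.5], [0, 0, -0.4, 0, 0, 0, 3.5], [0, 0, -0.1, 0, 0, 0, 3.5], [0, 0, 0, 0, 0, 0, 3.5]])

```text
clock: 36.17
eef_pos: [0.5691, -0.2034, 0.099]
tool_rot: [2.157, 2.283, 0.001]
force: [-0.4, -0.1, -0.4]
opening: 0.0386
grip_force: 45.8
```

Call:
arm_command(moves=[[0, 0, 0, 0, 0, 0, 4.3], [0, 0, 0, 0, 0, 0, 6], [0, 0, 0, 0, 0, 0, 6], [0, 0, 3, 0, 0, 0, 6], [0, 0, 5, 0, 0, 0, 6], [0, 0, 5, 0, 0, 0, 4], [0, 0, 5, 0, 0, 0, 0], [0, 0, 3, 0, 0, 0, 0], [0, 0, 0, 0, 0, 0, 0]])

```text
clock: 37.3
eef_pos: [0.5698, -0.2036, 0.311]
tool_rot: [2.154, 2.281, 0.003]
force: [-0.0, -0.8, -0.6]
opening: 0.0003
grip_force: 0.0
```

```bash
python3 -c "
from h import *
f=save('top','top8.png'); g=save('scene','scene8.png')
im=f['color'][:,:,::-1]
H,S,V=cv2.split(cv2.cvtColor(np.ascontiguousarray(g['color'][:,:,::-1]),cv2.COLOR_BGR2HSV))
m=(((H<6)|(H>174))&(S>150)&(V>80)).astype('uint8')
n,l,s,ce=cv2.connectedComponentsWithStats(m)
for i in range(1,n):
  if s[i,4]>60: print(s[i],px2w(g,*ce[i],.012))
# lid angle: tip corners at far upper edge
for th in (1.5,1.6,1.7,1.8,1.9):
  c=np.array([.5726,-.2672]);ex=np.array([.9984,.056]);ey=np.array([-.056,.9984])
  x=.0685-.137*np.cos(th); z=.102+.137*np.sin(th)
  print(th,[w2px(g,[*(c+ex*x+ey*y),z]).round(1) for y in (.106,-.106)])
a=cv2.imread('pics/scene8.png')[230:480,100:400]; cv2.imwrite('pics/c10.png',cv2.resize(a,(720,600),interpolation=2))
"
```

```text
[260 193  11  44 353] [0.31865717 0.18479409 0.012     ]
[275 265  44  27 397] [0.49859977 0.04305258 0.012     ]
1.5 [array([291.2, 302.3]), array([201.7, 438.1])]
1.6 [array([299.5, 305.4]), array([211.6, 443.3])]
1.7 [array([308.1, 309.1]), array([221.8, 449.1])]
1.8 [array([316.6, 313.5]), array([232.3, 455.3])]
1.9 [array([325. , 318.3]), array([242.7, 461.9])]
```

View pics/c10.png

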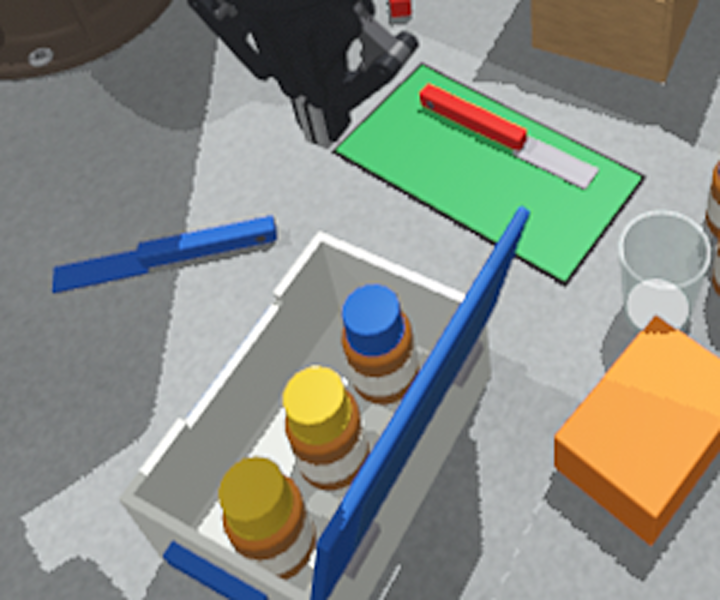

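All three bottles stand in the case, at crop (375,320), (318,405) and (255,490). The spatula lies flat on the mat at about (0.53,0.045), still inside it. The lid is at about 1.78 rad, so I'll go behind it and close it.

Call:
arm_command(moves=[[3.5, -0.5, 0, 0, 0, 0, 0], [3.5, -0.5, 0, 0, 0, 0, 0], [3.5, -0.5, 0, 0, 0, 0, 0], [3.5, -0.5, 0, 0, 0, 0, 0], [0, 0, -4, 0, 0, 0, 0], [0, 0, -4.1, 0, 0, 0, 0], [0, 0, 0, 0, 0, 0, 0]])

```text
clock: 38.28
eef_pos: [0.7063, -0.2223, 0.2223]
tool_rot: [-2.152, -2.278, 0.005]
force: [-0.7, -0.1, 0.9]
opening: -0.0001
grip_force: 0.0
```

Call:
arm_command(moves=[[-1.5, -0.08, 0, 0, 0, 0, 0], [-1, -0.06, 0, 0, 0, 0, 0], [-1.6, -0.09, 0.2, 0, 0, 0, 0], [-1.6, -0.09, 0.2, 0, 0, 0, 0], [-1.7, -0.1, -0.2, 0, 0, 0, 0], [-1.7, -0.1, -0.3, 0, 0, 0, 0], [-1.55, -0.09, -0.7, 0, 0, 0, 0], [-1.55, -0.09, -0.8, 0, 0, 0, 0]])

```text
clock: 39.28
eef_pos: [0.5862, -0.2304, 0.2121]
tool_rot: [2.157, 2.283, 0.001]
force: [1.3, 0.1, 0.2]
opening: -0.0
grip_force: 0.7
```

Call:
arm_command(moves=[[-1.25, -0.07, -1.1, 0, 0, 0, 0], [-1.25, -0.07, -1.2, 0, 0, 0, 0], [-0.85, -0.05, -1.5, 0, 0, 0, 0], [-0.85, -0.05, -1.5, 0, 0, 0, 0], [-0.4, 0, -1.6, 0, 0, 0, 0], [-0.4, 0, -1.6, 0, 0, 0, 0], [0, 0, -0.3, 0, 0, 0, 0], [0, 0, 0, 0, 0, 0, 0]])

```text
clock: 40.28
eef_pos: [0.5373, -0.2328, 0.1264]
tool_rot: [2.156, 2.282, 0.001]
force: [-17.0, 8.7, 66.4]
opening: -0.0004
grip_force: 33.3
```

The lid is down and pressed hard, so I'll back off and check.

Call:
arm_command(moves=[[0, 0, 1, 0, 0, 0, 0], [-1, 0, 4, 0, 0, 0, 0], [-4, 0, 5, 0, 0, 0, 0], [-4, 5, 5, 0, 0, 0, 0], [-2, 6, 0, 0, 0, 0, 0], [0, 6, 0, 0, 0, 0, 0], [0, 6, 0, 0, 0, 0, 0], [0, 6, 0, 0, 0, 0, 0], [0, 6, 0, 0, 0, 0, 0], [0, 0, 0, 0, 0, 0, 0]])

```text
clock: 41.52
eef_pos: [0.4368, 0.1089, 0.2601]
tool_rot: [-2.151, -2.289, -0.001]
force: [0.4, -0.9, -0.0]
opening: 0.0002
grip_force: 0.0
```

```bash
python3 -c "
from h import *
f=save('top','top9.png'); g=save('scene','scene9.png')
c=np.array([.5726,-.2672]);ex=np.array([.9984,.056]);ey=np.array([-.056,.9984])
b=cv2.imread('pics/scene9.png'); 
for th in (0,.06):
  for y in (.106,-.106): print(th,y,w2px(g,[*(c+ex*(.0685-.137*np.cos(th))+ey*y),.110+.137*np.sin(th)]).round(1))
cv2.imwrite('pics/c11.png',cv2.resize(b[130:480,100:450],(600,600),interpolation=2))"
```

```text
0 0.106 [231.4 322.7]
0 -0.106 [147.5 435. ]
0.06 0.106 [230.8 320. ]
0.06 -0.106 [146.  432.8]
```

View pics/c11.png

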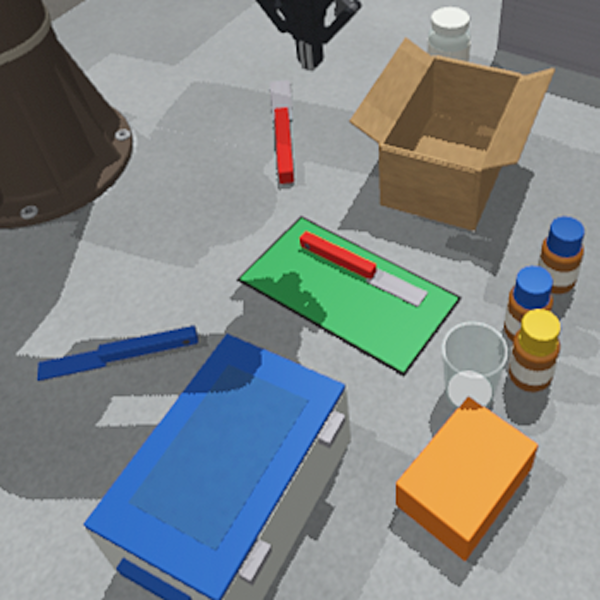

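The lid is down with its corner at (227,334), the flaps are back, the carton is empty, and the spatula is on the mat. As a last check I'll compare the lid outline with the first (shut) frame.

```bash
python3 -c "
from h import *
def m(p):
  H,S,V=cv2.split(cv2.cvtColor(cv2.imread(p)[320:480,140:310],cv2.COLOR_BGR2HSV)); return ((H>98)&(H<122)&(S>120)&(V>40)).astype('uint8')
a,b=m('pics/scene0.png'),m('pics/scene9.png')
for q in(a,b):
  n,l,s,c=cv2.connectedComponentsWithStats(q); i=1+np.argmax(s[1:,4]); print(s[i],c[i]); 
  p=np.argwhere(l==i); print('left/top/right pts',p[p[:,1].argmin()],p[p[:,0].argmin()],p[p[:,1].argmax()])
print((a!=b).sum())"
```

```text
[    9     5   152   155 11892] [86.03733602 81.21787756]
left/top/right pts [115   9] [ 5 92] [ 34 160]
[    9     5   152   155 11916] [86.01586103 81.14442766]
left/top/right pts [115   9] [ 5 92] [ 34 160]
38
```

The outline is identical, so the lid is fully shut. Handing in.

```bash
python3 -c "
from h import *
print(order.job_done())"
```

```text
the job is handed in; nothing more can be done
None
```

The job is handed in (the judge returned no verdict): both flaps are folded back, the lid was levered up with the spatula, all three bottles stand in the case, the lid is shut, and the spatula lies flat on the mat, about 3 cm off-centre after being knocked aside.

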